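# Press the sprung display top level and bolt it down

### The job

The tilting display stand has to be locked flat before it is restocked: press its sprung white top down until it lies level, firmly on its stops, and while keeping it down slide its bolt, by the red tab, fully home under the steel keeper; then let go, leaving the top bolted level. Press gently and feel for the stops: never load any part of the stand with more than 30 N, and leave the nozzles and other goods around it where they stand.

Things in the scene. Friction and masses are not known exactly. Their poses are not given: they have to be found in the camera images.
- stand: the display stand, fixed to the counter: dark wooden foot 240 x 385 mm, 20 mm high, with a plywood box on it, the hinged white top, its slide bolt and the steel keeper. Origin on the counter at the middle of the box; x points to the hinge, y to the keeper, z up. The white top is 240 mm wide (y), 185 mm from hinge to near edge, 10 mm thick
- tilt_top (a joint): angle of the white top, rad: 0 = exactly level, grows as its near (robot-side) edge rises, at most 0.6. A spring holds it up at roughly 0.4 to 0.5. Pressed on the bolt's bar it resists with 1 to 3 N at first, rising to 8 to 12 N near level, where it meets hard rubber stops, adjusted by hand, unmeasured: anywhere from -0.04 to 0.04; past them it does not give
- bolt (a joint): travel of the slide bolt along the top, m: 0 = drawn back, 0.040 = fully home (end stop); positive is towards the keeper. It slides with about 2.5 N and stays where it is left
- tab_foot (a point): on the bolt: foot of its red tab (30 mm high, 14 mm along y, 20 mm along x), at the tab's middle, on the bar's top face. Axes lie in the face of the top: y = sliding direction to the keeper, z square to it. The aluminium bar (22 mm wide, 10 mm high, 200 mm long) lies on the white top, reaches 65 mm to -y and 135 mm to +y of this point, and can be pressed on; the white face is 10 mm lower
- hinge_mid (a point): middle of the hinge axis, at the far edge of the stand, 75 mm above the counter; the axis runs along this frame's y, the top extends from it to this frame's -x; z is up. The bolt's centre line is 155 mm from the axis; with the top exactly level the bar's top face is at z = 15 mm of this frame; on its stops, up to 6 mm higher or lower
- keeper (a point): steel keeper on the stand beyond the top's +y side: nominal middle of its entry, which faces -y; axes as hinge_mid. It is adjusted together with the stops, so it truly lies up to 6 mm higher or lower, always in line with the bar of a top resting on its stops. Its roof, 44 mm wide (x), 8 mm thick, runs 42 mm to +y from here, only 1.6 mm above that bar. The drawn bar ends 15 mm short
- nozzle_a: bystander, standing on the stand's low ledge at the side away from the keeper: steel piping nozzle, a cone 34 mm wide, 50 mm high; origin under its centre
- nozzle_b: bystander, standing on the stand's low ledge at the side away from the keeper: steel piping nozzle, a cone 30 mm wide, 45 mm high; origin under its centre
- nozzle_c: bystander, standing on the stand's low ledge at the side away from the keeper: steel piping nozzle, a cone 36 mm wide, 58 mm high; origin under its centre
- ramekin: bystander, standing on the counter: white ramekin, 80 mm wide, 45 mm high; origin under its centre
- cup_stack: bystander, standing on the counter: stack of aluminium baking cups, 66 mm wide, 90 mm high; origin under its centre
- cake_ring: bystander, standing on the counter: steel cake ring, 80 mm wide, 45 mm high; origin under its centre
- cutter_box: bystander, standing on the counter: red carton 60 x 90 mm, 35 mm high; origin under its centre

How it is judged:
On the way, in this order (a step that is already met when the one before it is completed fails the run):
1. the top is pressed level (within 0.06 rad) with the bolt still drawn back (less than 15 mm out) (value of joint tilt_top between -0.06 and 0.06 rad and value of joint bolt below 0.015 m), for 0.15 s.
2. the bolt is fully home (35 mm or more of its 40 mm) with the top level (within 0.06 rad) (value of joint tilt_top between -0.06 and 0.06 rad and value of joint bolt above 0.035 m), for 0.2 s.
At the end, for the whole second after the job is handed in: the top lies level within 0.06 rad, held by the bolt, which is at least 35 mm out of its 40 mm under the keeper; both are at rest, and the bystanders are within 20 mm of where they stood (all of step 2 and velocity of joint tilt_top between -0.05 and 0.05 rad/s and velocity of joint bolt between -0.01 and 0.01 m/s and distance of each of nozzle_a, nozzle_b, nozzle_c, ramekin, cup_stack, cake_ring, cutter_box from where it was at the start of the episode below 0.02 m); the robot touches nothing.
It fails at once if the stand, with its top and bolt, is loaded by the robot with more than 30 N (contact force between any of the fingers, the arm and stand above 30 N).
It fails at once if a bystander is knocked over or moved by more than 20 mm (distance of any of nozzle_a, nozzle_b, nozzle_c, ramekin, cup_stack, cake_ring, cutter_box from where it was at the start of the episode above 0.02 m or angle between any of nozzle_a, nozzle_b, nozzle_c, ramekin, cup_stack, cake_ring, cutter_box's own z axis and vertical above 0.5 rad).
It also fails if it takes over 61 s, if anything falls off the work surface, if the arm or the gripper's body presses on something with over 40 N, if the wrist force passes 120 N, or if a joint passes its speed limit or range.

### The arm

A 6-joint arm with a two-finger parallel gripper is mounted at the origin on the work surface. World frame = base frame: x ahead of the robot, y to its left, z up, the work surface at z = 0. Lengths are in m, angles in rad, forces in N, time in s.
With the tool pointing down it reaches from about 0.35 to 0.775 m from the base axis. Payload 5.5 kg.
Tool frame: the origin (TCP) lies midway between the tips of the shut fingers; the grasp point (between the pads) lies 19 mm behind it; z points along the fingers, y is the line along which they close (so a half turn about z gives the same grasp; the last joint's range is limited). The gripper opens to 85 mm and grips with 20 to 120 N. Pads are 22 mm wide; open, the fingers measure 114 mm over their backs; the gripper's body (76 mm by 85 mm) begins 54 mm behind the grasp point. The pads swing forward as they close: fully open they stand 13 mm farther back than shut.
Start: joints at [1.197, 0.313, 0.046, 1.304, 0, 1.431], TCP at [0.133, 0.559, 0.231] pointing down, gripper open.
Joint ranges: [-2.76, 2.76], [-0.86, 1.69], [-1.03, 1.26], [-2.2, 2.34], [-1.47, 1.5], [-3.14, 3.14]. Speed limits (rad/s): [2.57, 2.57, 3.14, 3.14, 3.14, 3.14].

### API

Orientations are given as a unit quaternion [w, x, y, z].
In Python, from workcell import env gives the robot as it stands. The module is installed in compiled form; this text tells all that it offers.
- The arm moves only by the tool servo_tool, never from a script. Its argument "increments" is a list of rows, each an object of numbers: "grip": the closure, from 0 (fully open) to 1 (shut); "x", "y", "z": the shift along the tool's x, y, z in mm; "roll": the turn about the tool's z in degrees. In form: [{"grip": .., "x": .., "y": .., "z": .., "roll": ..}, ...]. A call has 1 to 5 rows; each row shifts and turns the commanded pose from where the row before left it, along the tool's axes as they then stand; what a row does not reach is not made up. A row lasts 1/12 s, in which the tool goes at most 41.7 mm and 7.16 degrees, less where a joint would pass 70% of its speed; a pose out of reach is approached as far as the arm can. A call is refused whole if a number of a shift passes 41.7 or a number of a turn 7.16, either way. A call with a gripper value outside its range is refused whole. The fingers move at their own pace and stop on an object; "grip_force" is the grip in N (left out, the last holds). Time passes only in rows, so rows that do not move let the fingers close. It gives the time, the measured TCP pose, the force, the opening and the grip force at its end, in the units of the state.
- env.get_state(): the state, without advancing time (a new reading comes with each control period).
- env.read_camera(name): name is "scene" or "top"; returns the picture (420x560x3 uint8, red, green, blue); there is no depth.
- env.get_calibration(name): a dict with "vertical_fov" (degrees; the focal length in pixels is half the picture's height over the tangent of half this angle, whatever the lens; pixels are square), "cx", "cy" (the principal point, pixels), "rvec" (rotation vector, rad) and "tvec" (3), from world to camera coordinates, as OpenCV has them. Camera axes: x right, y down, z forward; pixel columns grow to the right and rows downward; lengths in m; the calibration is good to about 2 mm. A picture is of the moment at which its call begins. get_calibration takes no time and is no camera call.
- env.hand_in(): hands the job in; it is judged then, once.
The state is a dict: "clock": time; "joint_pos": joint angles; "qvel": joint speeds; "tau": joint torques, N m; "tcp_pos": TCP position; "orientation": TCP orientation; "wrist_force": force on the tool from outside, world axes, zero at the start; "ft_torque": the same for the moment, N m; "finger_gap": finger opening in m; "grip_force": force on a finger pad.
Only numpy, scipy, OpenCV 4.12 (cv2) and the standard library are available. Lean on these libraries where they do the work, as an engineer would, in place of code of your own. Each camera call takes 0.05 s, during which the arm holds its last target. There are 200 camera calls.

## Working session

There is one attempt and no reset: what is moved stays moved. The work goes in short steps, Python scripts to look and compute and a tool call to move; the robot and the scene stay as the last step left them, time stands still between calls to the robot, and variables do not carry over. Pictures are saved under pics/ and viewed, at most 10 in all, crops included, and the job is handed in when it is done.

Besides the shell and the picture viewer there is one more tool, called after "Request:" as a command line: name --argument value ..., lists and objects as JSON in quotes. servo_tool: Moves the arm, as the interface text tells. Its arguments: {"type":"object","properties":{"increments":{"type":"array"},"grip_force":{"type":"number"}},"required":["increments"]}

```bash
mkdir -p pics; cat > h.py <<'E'
import numpy as np, cv2
from workcell import env
def cal(n):
    c=env.get_calibration(n); f=210/np.tan(np.radians(c["vertical_fov"])/2)
    K=np.array([[f,0,c["cx"]],[0,f,c["cy"]],[0,0,1]]); R=cv2.Rodrigues(np.array(c["rvec"],float))[0]; t=np.array(c["tvec"],float).ravel()
    return K,R,t,c
def ray(n,u,v):
    K,R,t,_=cal(n); return -R.T@t, R.T@np.linalg.solve(K,[u,v,1.])
def on_z(n,u,v,z):
    o,d=ray(n,u,v); return o+d*(z-o[2])/d[2]
def two(p,q):
    a,d=ray("scene",*p); b,e=ray("top",*q)
    s=np.linalg.lstsq(np.c_[d,-e],b-a,rcond=None)[0]; P=a+s[0]*d; Q=b+s[1]*e
    return (P+Q)/2, np.linalg.norm(P-Q)
def proj(n,P):
    K,R,t,_=cal(n); c=R@np.array(P)+t; return (K@c)[:2]/c[2]
E
python3 - <<'E'
from h import *
for n in("scene","top"):
    im=env.read_camera(n); cv2.imwrite(f"pics/{n}0.png",im[:,:,::-1]); print(n,cal(n)[3],ray(n,280,210))
print(env.get_state())
E
```

```text
scene {'vertical_fov': 48.22143270744081, 'cx': 275.52171572924686, 'cy': 218.15224056063778, 'rvec': array([ 2.00427045,  1.44350418, -0.5457009 ]), 'tvec': array([-0.21614802, -0.33636438,  1.48295105])} (array([ 1.25190474, -0.21470684,  0.86350465]), array([-0.64775365,  0.24433009, -0.72188015]))
top {'vertical_fov': 54.45086251062196, 'cx': 280.6348639096535, 'cy': 203.03859249467865, 'rvec': array([ 2.09091384, -2.15643243,  0.15785775]), 'tvec': array([0.05638671, 0.58717444, 1.02861361])} (array([0.40711464, 0.01905435, 1.1135052 ]), array([ 0.1514952 ,  0.01989795, -0.98840608]))
{'clock': 0.1, 'joint_pos': array([1.19739016e+00, 3.13941296e-01, 4.51054578e-02, 1.30355438e+00,
       8.48515913e-06, 1.43117664e+00]), 'qvel': array([-6.40408333e-05, -2.72278189e-03,  2.68989703e-03,  7.20558299e-05,
        1.02333950e-04, -4.80235619e-04]), 'tau': array([ 1.92934822e-03, -4.81727314e+01,  2.99242580e+01,  1.27888739e-02,
       -1.47670089e-04, -8.74987421e-06]), 'tcp_pos': array([0.13306605, 0.55895064, 0.23049417]), 'orientation': array([-2.06296368e-04,  1.16627183e-01,  9.93175445e-01, -7.69794499e-04]), 'wrist_force': array([-0.44326309, -1.54599642,  0.52959065]), 'ft_torque': array([-0.02362035,  0.02941662, -0.02633744]), 'grip_force': 0.0, 'finger_gap': 0.08495288029134813}
```

View pics/scene0.png

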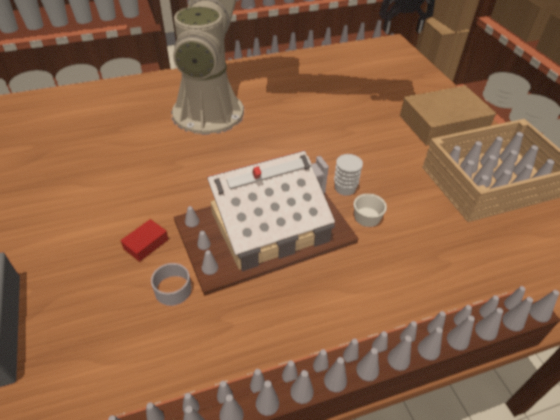

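View pics/top0.png

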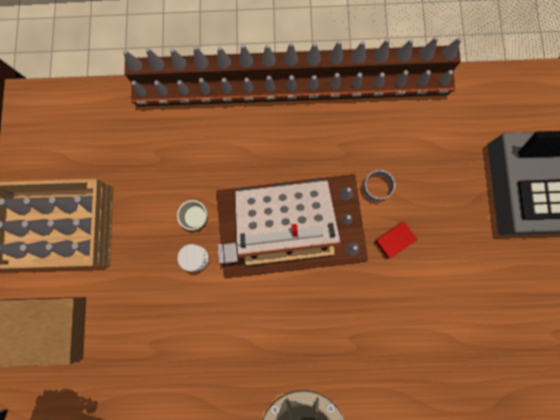

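The scene view shows the red tab at (257,171) and the keeper at (320,168). In the top view the tab is at (295,230), the keeper at (228,253), and the foot corners are near (218,190), (358,176), (367,262) and (222,276). I'll enlarge both.

```bash
python3 - <<'E'
from h import *
s=cv2.imread("pics/scene0.png"); t=cv2.imread("pics/top0.png")
a=cv2.resize(s[140:290,165:365],None,fx=2,fy=2,interpolation=cv2.INTER_CUBIC)
b=cv2.resize(t[165:285,180:380],None,fx=4,fy=4,interpolation=cv2.INTER_CUBIC)
a=cv2.resize(s[140:290,165:365],None,fx=4,fy=4,interpolation=cv2.INTER_CUBIC)
cv2.imwrite("pics/sc.png",a); cv2.imwrite("pics/tc.png",b)
for n,i in(("scene",s),("top",t)):
    h=cv2.cvtColor(i,cv2.COLOR_BGR2HSV); m=(((h[...,0]<6)|(h[...,0]>174))&(h[...,1]>190)&(h[...,2]>90)).astype(np.uint8)
    N,L,S,C=cv2.connectedComponentsWithStats(m)
    for k in range(1,N):
        if S[k,4]>12: print(n,S[k],C[k])
for p in[(218,190),(358,176),(367,262),(222,276)]: print(p,on_z("top",*p,.02))
print(two((257,171),(295,230)))
E
```

```text
scene [123 224  41  35 379] [140.25065963 241.89709763]
top [377 222  40  36 786] [396.3524173  239.51526718]
top [292 225   5  11  41] [294.17073171 229.95121951]
(218, 190) [0.63569484 0.20950409 0.02      ]
(358, 176) [ 0.6618797  -0.17506529  0.02      ]
(367, 262) [ 0.42846204 -0.18461349  0.02      ]
(222, 276) [0.40309374 0.19959978 0.02      ]
(array([0.50408724, 0.00719708, 0.17368808]), np.float64(0.005210803234341765))
```

View pics/sc.png

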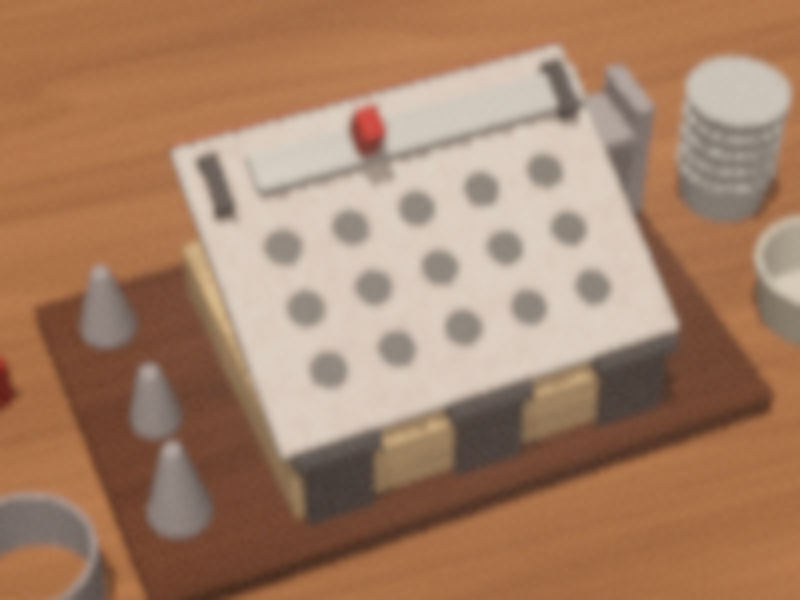

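View pics/tc.png

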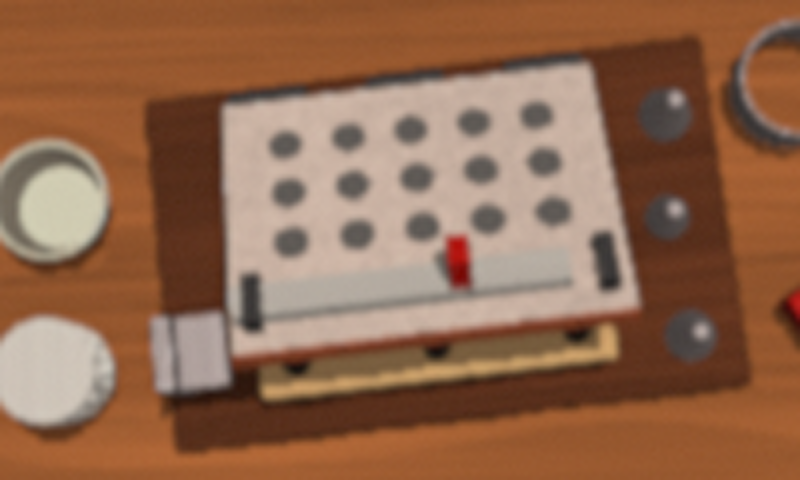

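The crops show the foot corners, the white top's four corners, the keeper roof and the tab clearly. In the top crop the foot corners are (148,102), (700,38), (748,383), (177,450), the white top corners are (222,103), (590,60), (638,310), (232,358), and the tab is at (457,262).

```bash
python3 - <<'E'
from h import *
T=lambda u,v:(u/4+180-.4,v/4+165-.4); S=lambda u,v:(u/4+165-.4,v/4+140-.4)
f=[on_z("top",*T(*p),.02) for p in[(148,102),(700,38),(748,383),(177,450)]]
print(np.round(f,4)); 
y=(f[0]+f[3]-f[1]-f[2])/2; print("yaw",np.degrees(np.arctan2(-y[0],y[1])),np.linalg.norm(y),"ctr",sum(f)/4)
for nm,s,t in[("hingeR",(290,455),(590,60)),("hingeL",(675,325),(222,103)),("nearL",(560,46),(232,358)),("nearR",(172,150),(638,310)),("tabtop",(370,110),(457,262)),("barR_far",(262,193),(570,282)),("keeperroof",(620,68),(152,318))]: print(nm,two(S(*s),T(*t)))
E
```

```text
[[ 0.6355  0.2134  0.02  ]
 [ 0.6675 -0.1661  0.02  ]
 [ 0.4328 -0.1838  0.02  ]
 [ 0.4001  0.1947  0.02  ]]
yaw 4.8787503581270935 0.3803879088968645 ctr [0.53399146 0.0145264  0.02      ]
hingeR (array([ 0.6415029 , -0.08129896,  0.08147792]), np.float64(0.0058191468396280675))
hingeL (array([0.62014469, 0.15394433, 0.08214266]), np.float64(0.000845317631270365))
nearL (array([0.45337983, 0.14178009, 0.15714223]), np.float64(0.003284501692315303))
nearR (array([ 0.47366939, -0.09642402,  0.15815431]), np.float64(0.001521548720782683))
tabtop (array([0.50266903, 0.00902726, 0.18339883]), np.float64(0.0032304930731921477))
barR_far (array([ 0.49449014, -0.05596771,  0.13237652]), np.float64(0.00939049376862069))
keeperroof (array([0.4758532 , 0.18118588, 0.14978648]), np.float64(0.014579927972067013))
```

Request:
servo_tool --increments '[{"grip": 1,"roll": -6},{"grip": 1,"roll": -6},{"grip": 1,"roll": -6},{"grip": 1},{"grip": 1}]' --grip_force 20

```text
invalid input at $.increments[0]: expected keys grip, x, y, z, roll
```

Request:
servo_tool --increments '[{"grip": 1,"x": 0,"y": 0,"z": 0,"roll": -6},{"grip": 1,"x": 0,"y": 0,"z": 0,"roll": -6},{"grip": 1,"x": 0,"y": 0,"z": 0,"roll": -6},{"grip": 1,"x": 0,"y": 0,"z": 0,"roll": 0},{"grip": 1,"x": 0,"y": 0,"z": 0,"roll": 0}]' --grip_force 20

```text
clock: 0.52
tcp_pos: [0.1332, 0.5592, 0.231]
orientation: [-0.0, -0.039, 0.999, -0.0]
wrist_force: [0.3, -0.7, 0.5]
finger_gap: 0.0253
grip_force: 0.0
```

Request:
servo_tool --increments '[{"grip": 1,"x": -15,"y": -30,"z": 0,"roll": -0.5},{"grip": 1,"x": -15,"y": -30,"z": 0,"roll": 0},{"grip": 1,"x": -15,"y": -30,"z": 0,"roll": 0},{"grip": 1,"x": -15,"y": -30,"z": 0,"roll": 0},{"grip": 1,"x": -15,"y": -30,"z": 0,"roll": 0}]'

```text
clock: 0.93
tcp_pos: [0.2213, 0.4151, 0.2311]
orientation: [0.0, -0.043, 0.999, -0.0]
wrist_force: [0.3, -0.1, 0.4]
finger_gap: -0.0001
grip_force: 0.0
```

Request:
servo_tool --increments '[{"grip": 1,"x": -15,"y": -30,"z": 0,"roll": 0},{"grip": 1,"x": -15,"y": -30,"z": 0,"roll": 0},{"grip": 1,"x": -15,"y": -30,"z": 0,"roll": 0},{"grip": 1,"x": -15,"y": -30,"z": 0,"roll": 0},{"grip": 1,"x": -15,"y": -30,"z": 0,"roll": 0}]'

```text
clock: 1.35
tcp_pos: [0.3095, 0.2723, 0.2314]
orientation: [0.0, -0.043, 0.999, 0.0]
wrist_force: [-0.7, 0.2, -0.2]
finger_gap: -0.0
grip_force: 0.0
```

Request:
servo_tool --increments '[{"grip": 1,"x": -15,"y": -30,"z": 0,"roll": 0},{"grip": 1,"x": -15,"y": -30,"z": 0,"roll": 0},{"grip": 1,"x": -15,"y": -30,"z": 0,"roll": 0},{"grip": 1,"x": -15,"y": -30,"z": 0,"roll": 0},{"grip": 1,"x": -15,"y": -30,"z": 0,"roll": 0}]'

```text
clock: 1.77
tcp_pos: [0.3976, 0.1295, 0.2314]
orientation: [0.0, -0.043, 0.999, 0.0]
wrist_force: [1.0, 1.2, 0.1]
finger_gap: 0.0002
grip_force: 0.0
```

Request:
servo_tool --increments '[{"grip": 1,"x": -15,"y": -30,"z": 0,"roll": 0},{"grip": 1,"x": -15,"y": -30,"z": 0,"roll": 0},{"grip": 1,"x": -15,"y": -30,"z": 0,"roll": 0},{"grip": 1,"x": 0,"y": 0,"z": 0,"roll": 0},{"grip": 1,"x": 0,"y": 0,"z": 0,"roll": 0}]'

```text
clock: 2.18
tcp_pos: [0.4505, 0.044, 0.231]
orientation: [-0.0, -0.042, 0.999, 0.0]
wrist_force: [-0.2, 0.8, -0.1]
finger_gap: 0.0
grip_force: 0.0
```

Request:
servo_tool --increments '[{"grip": 1,"x": -15,"y": -22,"z": 0,"roll": 0},{"grip": 1,"x": -15,"y": -22,"z": 0,"roll": 0},{"grip": 1,"x": -14,"y": -21,"z": 20,"roll": 0},{"grip": 1,"x": 0,"y": 0,"z": 20,"roll": 0},{"grip": 1,"x": 0,"y": 0,"z": 19,"roll": 0}]'

```text
clock: 2.6
tcp_pos: [0.5, -0.0153, 0.1715]
orientation: [0.0, -0.043, 0.999, 0.0]
wrist_force: [-0.5, 0.2, -0.2]
finger_gap: -0.0002
grip_force: 0.0
```

Request:
servo_tool --increments '[{"grip": 1,"x": 0,"y": 0,"z": 0,"roll": 0},{"grip": 1,"x": 0,"y": 0,"z": 0,"roll": 0}]'

```text
clock: 2.77
tcp_pos: [0.4981, -0.0144, 0.1716]
orientation: [-0.001, -0.045, 0.999, 0.0]
wrist_force: [-0.2, -0.5, 0.4]
finger_gap: 0.0003
grip_force: 0.1
```

```bash
python3 - <<'E'
from h import *
a=env.read_camera("scene")[:,:,::-1][110:260,185:345]; b=env.read_camera("top")[:,:,::-1][195:270,220:350]
a=cv2.resize(a,None,fx=3,fy=3,interpolation=cv2.INTER_CUBIC); b=cv2.resize(b,(480*130//130,277),interpolation=cv2.INTER_CUBIC)
b=cv2.copyMakeBorder(b,0,0,0,0,0)
c=np.zeros((450,480+320,3),np.uint8); c[:,:480]=a; bb=cv2.resize(b,(320,185)); c[:185,480:]=bb
cv2.imwrite("pics/c1.png",c); p=env.get_state()["tcp_pos"]; print(p,proj("scene",p),proj("top",p))
E
```

```text
[ 0.49971695 -0.01456092  0.17346964] [245.78553212 171.85830667] [303.40130367 231.32512194]
```

View pics/c1.png

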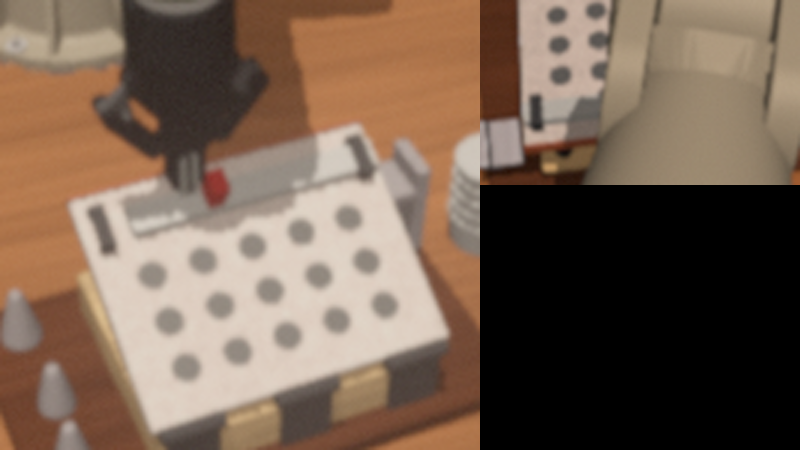

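The fingers stand just to the -y side of the tab, above the bar: picture (185,185), tab at (216,187). I'll back off 2 mm and descend.

Request:
servo_tool --increments '[{"grip": 1,"x": 0,"y": -2,"z": 3,"roll": 0},{"grip": 1,"x": 0,"y": 0,"z": 3,"roll": 0},{"grip": 1,"x": 0,"y": 0,"z": 3,"roll": 0},{"grip": 1,"x": 0,"y": 0,"z": 3,"roll": 0},{"grip": 1,"x": 0,"y": 0,"z": 3,"roll": 0}]'

```text
clock: 3.28
tcp_pos: [0.4998, -0.0174, 0.1573]
orientation: [0.0, -0.045, 0.999, -0.0]
wrist_force: [-1.2, 0.6, 2.4]
finger_gap: 0.0001
grip_force: 0.9
```

Request:
servo_tool --increments '[{"grip": 1,"x": 1.5,"y": 0,"z": 3,"roll": 0},{"grip": 1,"x": 1.5,"y": 0,"z": 3,"roll": 0},{"grip": 1,"x": 1.5,"y": 0,"z": 3,"roll": 0},{"grip": 1,"x": 1.5,"y": 0,"z": 3,"roll": 0},{"grip": 1,"x": 1,"y": 0,"z": 3,"roll": 0}]'

```text
clock: 3.7
tcp_pos: [0.4925, -0.0181, 0.1422]
orientation: [-0.0, -0.044, 0.999, -0.0]
wrist_force: [-1.8, 0.1, 5.1]
finger_gap: 0.0001
grip_force: 2.0
```

Request:
servo_tool --increments '[{"grip": 1,"x": 1.2,"y": 0,"z": 3,"roll": 0},{"grip": 1,"x": 1.2,"y": 0,"z": 3,"roll": 0},{"grip": 1,"x": 1.2,"y": 0,"z": 3,"roll": 0},{"grip": 1,"x": 1.2,"y": 0,"z": 3,"roll": 0},{"grip": 1,"x": 1,"y": 0,"z": 3,"roll": 0}]'

```text
clock: 4.12
tcp_pos: [0.4866, -0.0186, 0.1272]
orientation: [-0.0, -0.045, 0.999, -0.0]
wrist_force: [-2.7, -0.4, 7.2]
finger_gap: -0.0003
grip_force: 2.9
```

Request:
servo_tool --increments '[{"grip": 1,"x": 1,"y": 0,"z": 3,"roll": 0},{"grip": 1,"x": 1,"y": 0,"z": 3,"roll": 0},{"grip": 1,"x": 0.8,"y": 0,"z": 3,"roll": 0},{"grip": 1,"x": 0.7,"y": 0,"z": 3,"roll": 0},{"grip": 1,"x": 0.7,"y": 0,"z": 3,"roll": 0}]'

```text
clock: 4.53
tcp_pos: [0.4823, -0.019, 0.1124]
orientation: [-0.0, -0.045, 0.999, -0.0]
wrist_force: [-2.6, 0.7, 7.7]
finger_gap: -0.0002
grip_force: 3.9
```

Request:
servo_tool --increments '[{"grip": 1,"x": 0.5,"y": 0,"z": 2,"roll": 0},{"grip": 1,"x": 0.5,"y": 0,"z": 2,"roll": 0},{"grip": 1,"x": 0,"y": 0,"z": 2,"roll": 0},{"grip": 1,"x": 0,"y": 0,"z": 1,"roll": 0},{"grip": 1,"x": 0,"y": 0,"z": 1,"roll": 0}]'

```text
clock: 4.95
tcp_pos: [0.4806, -0.0191, 0.1043]
orientation: [-0.001, -0.044, 0.999, -0.0]
wrist_force: [-5.0, 0.0, 10.0]
finger_gap: 0.0002
grip_force: 4.4
```

Request:
servo_tool --increments '[{"grip": 1,"x": 0.2,"y": 0,"z": 1,"roll": 0},{"grip": 1,"x": 0.2,"y": 0,"z": 1,"roll": 0},{"grip": 1,"x": 0.2,"y": 0,"z": 1,"roll": 0},{"grip": 1,"x": 0,"y": 0,"z": 1,"roll": 0},{"grip": 1,"x": 0,"y": 0,"z": 1,"roll": 0}]'

```text
clock: 5.37
tcp_pos: [0.4798, -0.0192, 0.0993]
orientation: [-0.001, -0.044, 0.999, -0.0]
wrist_force: [-5.4, -1.5, 9.6]
finger_gap: 0.0
grip_force: 4.7
```

Request:
servo_tool --increments '[{"grip": 1,"x": 0,"y": 0,"z": 1,"roll": 0},{"grip": 1,"x": 0,"y": 0,"z": 1,"roll": 0},{"grip": 1,"x": 0,"y": 0,"z": 1,"roll": 0}]'

```text
clock: 5.62
tcp_pos: [0.4793, -0.0192, 0.0962]
orientation: [-0.002, -0.044, 0.999, -0.0]
wrist_force: [-6.2, -1.3, 10.8]
finger_gap: -0.0001
grip_force: 5.0
```

Request:
servo_tool --increments '[{"grip": 1,"x": 0.5,"y": 0,"z": 0.7,"roll": 0},{"grip": 1,"x": 0.5,"y": 0,"z": 0.7,"roll": 0},{"grip": 1,"x": 0,"y": 0,"z": 0.6,"roll": 0}]'

```text
clock: 5.87
tcp_pos: [0.4791, -0.0193, 0.0945]
orientation: [-0.001, -0.044, 0.999, -0.0]
wrist_force: [-4.4, 0.5, 9.6]
finger_gap: 0.0002
grip_force: 5.0
```

Request:
servo_tool --increments '[{"grip": 1,"x": 0,"y": 0,"z": 0.7,"roll": 0},{"grip": 1,"x": 0,"y": 0,"z": 0.7,"roll": 0},{"grip": 1,"x": 0,"y": 0,"z": 0.6,"roll": 0}]'

```text
clock: 6.12
tcp_pos: [0.4788, -0.0193, 0.0924]
orientation: [-0.001, -0.044, 0.999, -0.0]
wrist_force: [-5.8, -0.5, 10.2]
finger_gap: -0.0001
grip_force: 5.2
```

Request:
servo_tool --increments '[{"grip": 1,"x": 0,"y": 0,"z": 0.5,"roll": 0},{"grip": 1,"x": 0,"y": 0,"z": 0.5,"roll": 0},{"grip": 1,"x": 0,"y": 0,"z": 0.5,"roll": 0}]'

```text
clock: 6.37
tcp_pos: [0.4787, -0.0193, 0.0909]
orientation: [-0.001, -0.044, 0.999, -0.0]
wrist_force: [-5.3, -0.4, 11.0]
finger_gap: 0.0001
grip_force: 5.4
```

Request:
servo_tool --increments '[{"grip": 1,"x": 0,"y": 0,"z": 0.5,"roll": 0},{"grip": 1,"x": 0,"y": 0,"z": 0.5,"roll": 0}]'

```text
clock: 6.53
tcp_pos: [0.4786, -0.0193, 0.0899]
orientation: [-0.001, -0.044, 0.999, -0.0]
wrist_force: [-6.3, -0.3, 11.2]
finger_gap: -0.0
grip_force: 5.6
```

Request:
servo_tool --increments '[{"grip": 1,"x": 0,"y": 0,"z": 0.5,"roll": 0},{"grip": 1,"x": 0,"y": 0,"z": 0.5,"roll": 0}]'

```text
clock: 6.7
tcp_pos: [0.4786, -0.0193, 0.0896]
orientation: [-0.001, -0.044, 0.999, -0.0]
wrist_force: [-9.5, -0.3, 20.6]
finger_gap: -0.0003
grip_force: 10.4
```

Stops met at z≈0.0897 with about 20 N. I'll hold briefly, relieve the sideways force, then slide.

Request:
servo_tool --increments '[{"grip": 1,"x": 0.4,"y": 0,"z": 0,"roll": 0},{"grip": 1,"x": 0,"y": 0,"z": -0.1,"roll": 0},{"grip": 1,"x": 0,"y": 0,"z": 0,"roll": 0}]'

```text
clock: 6.95
tcp_pos: [0.4785, -0.0193, 0.0897]
orientation: [-0.001, -0.044, 0.999, -0.0]
wrist_force: [-7.2, -1.0, 14.7]
finger_gap: -0.0002
grip_force: 7.6
```

Request:
servo_tool --increments '[{"grip": 1,"x": 0,"y": 1,"z": 0,"roll": 0},{"grip": 1,"x": 0,"y": 1,"z": 0,"roll": 0},{"grip": 1,"x": 0,"y": 1,"z": 0,"roll": 0}]'

```text
clock: 7.2
tcp_pos: [0.4783, -0.0171, 0.0897]
orientation: [-0.001, -0.044, 0.999, -0.001]
wrist_force: [-7.0, -2.8, 13.7]
finger_gap: -0.0001
grip_force: 7.3
```

Request:
servo_tool --increments '[{"grip": 1,"x": 0,"y": 1,"z": 0.2,"roll": 0},{"grip": 1,"x": 0,"y": 1,"z": 0,"roll": 0},{"grip": 1,"x": 0,"y": 1,"z": 0,"roll": 0},{"grip": 1,"x": 0,"y": 1,"z": 0,"roll": 0},{"grip": 1,"x": 0,"y": 1,"z": 0,"roll": 0}]'

```text
clock: 7.62
tcp_pos: [0.4779, -0.0122, 0.0896]
orientation: [-0.001, -0.044, 0.999, -0.001]
wrist_force: [-7.2, -2.9, 15.8]
finger_gap: 0.0002
grip_force: 8.0
```

Request:
servo_tool --increments '[{"grip": 1,"x": 0,"y": 1,"z": 0,"roll": 0},{"grip": 1,"x": 0,"y": 1,"z": 0,"roll": 0},{"grip": 1,"x": 0,"y": 1,"z": 0,"roll": 0},{"grip": 1,"x": 0,"y": 1,"z": 0,"roll": 0},{"grip": 1,"x": 0,"y": 1,"z": 0,"roll": 0}]'

```text
clock: 8.03
tcp_pos: [0.4775, -0.0072, 0.0896]
orientation: [-0.001, -0.044, 0.999, -0.001]
wrist_force: [-7.6, -2.9, 15.7]
finger_gap: -0.0001
grip_force: 8.0
```

Request:
servo_tool --increments '[{"grip": 1,"x": 0,"y": 1,"z": 0.1,"roll": 0},{"grip": 1,"x": 0,"y": 1,"z": 0,"roll": 0},{"grip": 1,"x": 0,"y": 1,"z": 0,"roll": 0},{"grip": 1,"x": 0,"y": 1,"z": 0,"roll": 0},{"grip": 1,"x": 0,"y": 1,"z": 0,"roll": 0}]'

```text
clock: 8.45
tcp_pos: [0.4771, -0.0022, 0.0896]
orientation: [-0.001, -0.044, 0.999, -0.001]
wrist_force: [-7.9, -3.2, 17.0]
finger_gap: -0.0002
grip_force: 8.4
```

Request:
servo_tool --increments '[{"grip": 1,"x": 0,"y": 1,"z": 0,"roll": 0},{"grip": 1,"x": 0,"y": 1,"z": 0,"roll": 0},{"grip": 1,"x": 0,"y": 1,"z": 0,"roll": 0},{"grip": 1,"x": 0,"y": 1,"z": 0,"roll": 0},{"grip": 1,"x": 0,"y": 1,"z": 0,"roll": 0}]'

```text
clock: 8.87
tcp_pos: [0.4766, 0.0028, 0.0897]
orientation: [-0.001, -0.044, 0.999, -0.001]
wrist_force: [-8.2, -3.2, 16.8]
finger_gap: 0.0001
grip_force: 8.4
```

Request:
servo_tool --increments '[{"grip": 1,"x": 0,"y": 1,"z": 0,"roll": 0},{"grip": 1,"x": 0,"y": 1,"z": 0,"roll": 0},{"grip": 1,"x": 0,"y": 1,"z": 0,"roll": 0},{"grip": 1,"x": 0,"y": 1,"z": 0,"roll": 0},{"grip": 1,"x": 0,"y": 1,"z": 0,"roll": 0}]'

```text
clock: 9.28
tcp_pos: [0.4762, 0.0078, 0.0896]
orientation: [-0.001, -0.044, 0.999, -0.001]
wrist_force: [-7.9, -3.3, 18.1]
finger_gap: 0.0001
grip_force: 8.5
```

Request:
servo_tool --increments '[{"grip": 1,"x": 0,"y": 1,"z": 0,"roll": 0},{"grip": 1,"x": 0,"y": 1,"z": 0,"roll": 0},{"grip": 1,"x": 0,"y": 1,"z": 0,"roll": 0},{"grip": 1,"x": 0,"y": 1,"z": 0,"roll": 0},{"grip": 1,"x": 0,"y": 1,"z": 0,"roll": 0}]'

```text
clock: 9.7
tcp_pos: [0.4757, 0.0128, 0.0896]
orientation: [-0.001, -0.044, 0.999, -0.001]
wrist_force: [-7.7, -3.1, 16.5]
finger_gap: -0.0001
grip_force: 8.5
```

Request:
servo_tool --increments '[{"grip": 1,"x": 0,"y": 1,"z": 0,"roll": 0},{"grip": 1,"x": 0,"y": 1,"z": 0,"roll": 0},{"grip": 1,"x": 0,"y": 1,"z": 0,"roll": 0},{"grip": 1,"x": 0,"y": 1,"z": 0,"roll": 0},{"grip": 1,"x": 0,"y": 1,"z": 0,"roll": 0}]'

```text
clock: 10.12
tcp_pos: [0.4753, 0.0178, 0.0896]
orientation: [-0.001, -0.044, 0.999, -0.001]
wrist_force: [-7.6, -3.2, 17.0]
finger_gap: 0.0
grip_force: 8.5
```

Request:
servo_tool --increments '[{"grip": 1,"x": 0,"y": 0.5,"z": 0,"roll": 0},{"grip": 1,"x": 0,"y": 0.5,"z": 0,"roll": 0},{"grip": 1,"x": 0,"y": 0.5,"z": 0,"roll": 0}]'

```text
clock: 10.37
tcp_pos: [0.4752, 0.019, 0.0897]
orientation: [-0.001, -0.044, 0.999, -0.002]
wrist_force: [-6.5, -5.9, 15.7]
finger_gap: -0.0004
grip_force: 8.3
```

Request:
servo_tool --increments '[{"grip": 1,"x": 0,"y": 0.5,"z": 0,"roll": 0},{"grip": 1,"x": 0,"y": 0.5,"z": 0,"roll": 0}]'

```text
clock: 10.53
tcp_pos: [0.4752, 0.0191, 0.0896]
orientation: [-0.001, -0.044, 0.999, -0.003]
wrist_force: [-7.5, -9.2, 14.9]
finger_gap: 0.0001
grip_force: 8.1
```

Request:
servo_tool --increments '[{"grip": 1,"x": 0,"y": 0.5,"z": 0,"roll": 0},{"grip": 1,"x": 0,"y": 0.5,"z": 0,"roll": 0},{"grip": 1,"x": 0,"y": 0,"z": 0,"roll": 0}]'

```text
clock: 10.78
tcp_pos: [0.4755, 0.0195, 0.0897]
orientation: [-0.0, -0.044, 0.999, -0.003]
wrist_force: [-7.0, -9.0, 14.7]
finger_gap: 0.0005
grip_force: 7.7
```

```bash
python3 - <<'E'
from h import *
im=env.read_camera("scene")[:,:,::-1][130:280,185:385]
cv2.imwrite("pics/c2.png",cv2.resize(im,None,fx=4,fy=4,interpolation=cv2.INTER_CUBIC)); print(env.get_state()["tcp_pos"])
H=np.array([.631,.036,.075]); c,s=np.cos(.087),np.sin(.087)
for y in(.104,.144,.134,.159): # bar +y end/tab foot
    w=H+np.array([-.155*c-y*s,-.155*s+y*c,.015]); print(y,(proj("scene",w)-[185,130])*4)
for y in(-.016,.024,-.081,-.041):
    w=H+np.array([-.155*c-y*s,-.155*s+y*c,.015+(.03 if y>-.03 else 0)]); print(y,(proj("scene",w)-[185,130])*4)
E
```

```text
[0.47549731 0.01944092 0.08967074]
0.104 [453.42233993 189.78728714]
0.144 [511.76544955 172.8600369 ]
0.134 [497.28792233 177.06044253]
0.159 [533.34825743 166.59815623]
-0.016 [270.24307293 205.3931575 ]
0.024 [333.46770128 187.43911678]
-0.081 [167.7219932  272.67833111]
-0.041 [231.81118656 254.08395345]
```

View pics/c2.png

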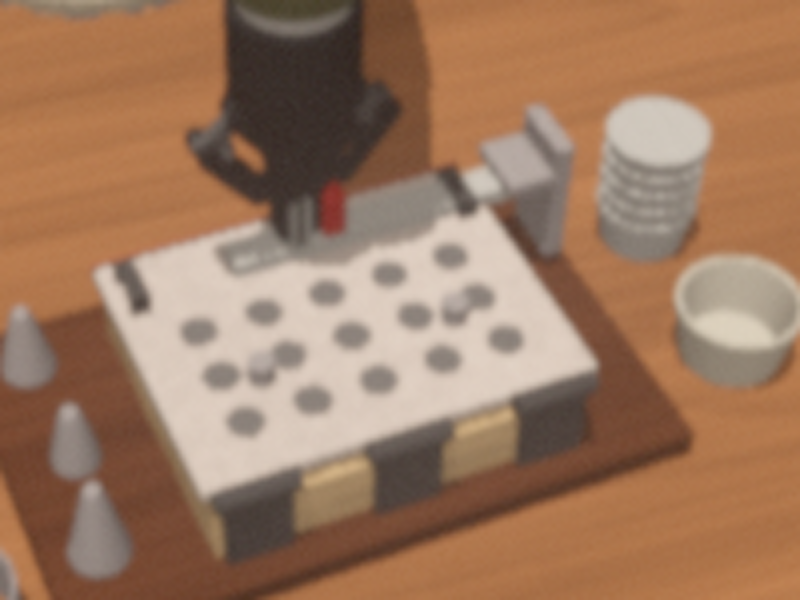

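The bar's end is under the keeper roof and the tab sits at x≈333 in the picture, which is where full travel is predicted. I'll lift straight off.

Request:
servo_tool --increments '[{"grip": 1,"x": 0,"y": 0,"z": -1,"roll": 0},{"grip": 1,"x": 0,"y": 0,"z": -2,"roll": 0},{"grip": 1,"x": 0,"y": 0,"z": -4,"roll": 0},{"grip": 1,"x": 0,"y": 0,"z": -8,"roll": 0},{"grip": 1,"x": 0,"y": 0,"z": -15,"roll": 0}]'

```text
clock: 11.25
tcp_pos: [0.4746, 0.0223, 0.1174]
orientation: [-0.002, -0.045, 0.999, 0.0]
wrist_force: [0.7, -0.3, -0.7]
finger_gap: -0.0002
grip_force: 0.0
```

Request:
servo_tool --increments '[{"grip": 1,"x": 0,"y": 0,"z": -20,"roll": 0},{"grip": 1,"x": 0,"y": 0,"z": -20,"roll": 0},{"grip": 1,"x": 0,"y": 0,"z": -20,"roll": 0},{"grip": 1,"x": 0,"y": 0,"z": 0,"roll": 0},{"grip": 1,"x": 0,"y": 0,"z": 0,"roll": 0}]'

```text
clock: 11.67
tcp_pos: [0.477, 0.0223, 0.1796]
orientation: [0.001, -0.045, 0.999, -0.0]
wrist_force: [0.2, 0.3, -0.3]
finger_gap: -0.0001
grip_force: 0.0
```

```bash
python3 - <<'E'
from h import *
im=env.read_camera("scene")[:,:,::-1][130:280,185:385]
cv2.imwrite("pics/c3.png",cv2.resize(im,None,fx=4,fy=4,interpolation=cv2.INTER_CUBIC)); print(env.get_state()["tcp_pos"])
E
```

```text
[0.47614189 0.02232924 0.17851776]
```

View pics/c3.png

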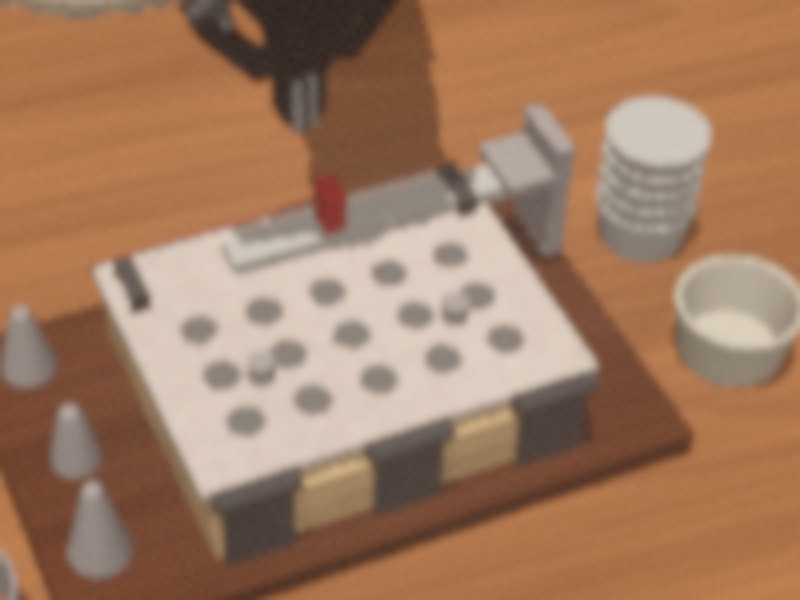

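The top stays level with the bar in the keeper (485,180) and the tab home (330,205). The robot is clear of the stand and the nozzles in view have not moved.

```bash
python3 -c "
from workcell import env
print(env.hand_in())"
```

```text
the job is handed in; nothing more can be done
None
```

I pressed the top down onto its stops, slid the bolt home under the keeper, lifted clear and handed the job in at about 12 s; the highest force I read was about 23 N, and the hand-in returned no verdict.

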